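# Put the kettle on

## Robot

A 7-joint arm with a two-finger parallel gripper is mounted at the origin on a cart in front of the work surface, level with it; the furniture and walls round the work are solid. World frame = base frame: x ahead of the robot, y to its left, z up, the work surface at z = 0. Lengths are in mm, angles in rad, forces in N, time in s.
With the tool pointing down it reaches from about 400 to 875 mm from the base axis. Payload 4.4 kg.
Tool frame: the origin (TCP) lies midway between the tips of the shut fingers; the grasp point (between the pads) lies 19 mm behind it; z points along the fingers, y is the line along which they close (so a half turn about z gives the same grasp; the last joint's range is limited). The gripper opens to 85 mm and grips with 20 to 120 N. Pads are 22 mm wide; open, the fingers measure 114 mm over their backs; the gripper's body (76 mm by 85 mm) begins 54 mm behind the grasp point. The pads swing forward as they close: fully open they stand 13 mm farther back than shut.
Start: joints at [1.085, 0.628, 0.038, 1.517, -0.027, 0.996, -0.02], TCP at [264.954, -593.563, 231.313] pointing down, gripper open.
Joint ranges: [-3.06, 3.06], [-0.37, 2.12], [-1.25, 1.32], [0.18, 2.47], [-1.1, 4.24], [0.23, 1.98], [-2.94, 2.94]. Speed limits (rad/s): [2.57, 2.57, 3.14, 3.14, 3.14, 3.14, 3.14].

## Interface

Orientations are given as [roll, pitch, yaw] about the fixed x, y, z axes, in that order (R = Rz(yaw) Ry(pitch) Rx(roll)).
In Python, from cell import ctrl gives the robot as it stands. The module is installed in compiled form; this text tells all that it offers.
- The arm moves only by the tool step_arm, never from a script. Its argument "commands" is one flat list of numbers, 7 for each row, row after row: the shift along the tool's x, y, z in cm, then the turn, a rotation vector about the tool's x, y, z in rad, then the opening, from 0 (shut) to 1 (fully open). A call has 1 to 10 rows; each row is the pose to reach, as a shift and turn from the pose commanded when the call began, along the tool's axes at that moment; what a row does not reach only later rows make up. A row lasts 1/10 s, in which the tool goes at most 50 mm and 8.59 degrees, less where a joint would pass 70% of its speed; a pose out of reach is approached as far as the arm can. A call with a gripper value outside its range is refused whole. The fingers move at their own pace and stop on an object; the grip force is fixed at half the most. Time passes only in rows, so rows that repeat a pose let the fingers close. It gives the time, the measured TCP pose, the force, the opening and the grip force at its end, in the units of the state.
- ctrl.read_state(): the state, without advancing time (a new reading comes with each control period).
- ctrl.get_image(name): name is "scene" or "side" or "wrist"; returns a dict with "image" (400x640x3 uint8, red, green, blue), "range_z" (400x640 float32, mm along the optical axis (not along the pixel's ray), 0 where there is no reading), "vfov" (degrees; the focal length in pixels is half the picture's height over the tangent of half this angle, whatever the lens; pixels are square), "cx", "cy" (the principal point, pixels), "world_to_cam" (4x4, takes a point from world to camera coordinates). Camera axes: x right, y down, z forward; pixel columns grow to the right and rows downward; lengths in mm; the calibration is good to about 2 mm. A picture is of the moment at which its call begins.
- ctrl.finish_job(): hands the job in; it is judged then, once.
The state is a dict: "clock": time; "qpos": joint angles; "qd": joint speeds; "tau": joint torques, N m; "eef_pos": TCP position; "tool_rot": TCP orientation; "force": force on the tool from outside, world axes, zero at the start; "torque": the same for the moment, N m; "width": finger opening in mm; "gripper_force": force on a finger pad.
Only numpy, scipy, OpenCV 4.12 (cv2) and the standard library are available. Lean on these libraries where they do the work, as an engineer would, in place of code of your own. Each camera call takes 0.05 s, during which the arm holds its last target. There are 200 camera calls.

## Task

Put the kettle on: push its open lid gently shut with the fingertips, then lightly press the red boil switch on top of the handle down until it is fully on, and withdraw. Only touch and push: leave the small round steel lid-release button beside the switch unpressed, leave the kettle standing where it is on its power base, and do not disturb the mug or the canister beside it.

Things in the scene. Friction and masses are not known exactly. Their poses are not given: they have to be found in the camera images.
- kettle: Steel jug kettle, about 1 kg, loose on a flat black power base (160 mm across, 12 mm high). Origin: centre of its lower edge, 12 mm above the worktop; z up, +x to the spout (tip at x 90, z 162 mm), -x to the black handle. Body 145 mm across at the foot, 119 at the collar, top z = 170 mm. Handle: block 34 mm wide, x -55 to -137, flat top at z = 169; upright grip below its outer end, out to x = -144.
- kettle_lid (a joint): Round black lid with a steel disc, 100 mm across, hinged at the handle side along the kettle's y. Rad: 0 = shut and level; opens upward to 1.45, nearly upright, always leaning to the spout. It reaches 3 to 103 mm from the hinge line; its upper face lies 5 (edge) to 9 mm (middle) above the hinge's plane. A stiff hinge keeps it at any angle; about 0.5 to 1 N at the edge moves it.
- lid_hinge (a point): Middle of the lid's hinge line, on the kettle at x = -55, y = 0, z = 172 mm of the kettle's frame.
- lid_edge (a point): Point on the upper face of the lid at its free edge, the one farthest from the hinge (98 mm out); it moves with the lid.
- boil_switch (a joint): Red boil switch: a paddle 38 mm long, 26 wide, on the outer end of the handle top, hinged at its end nearer the lid (kettle x = -100, z = 170 mm); its outer end stands up. Rad: 0 = off, 0.30 = fully on, lying flat against a firm stop; it stays where it is left. About 1.5 N near the outer end presses it down.
- switch_pad (a point): Where to press the red switch: on its upper face, 28 mm out from its hinge, about 15 mm above the handle top when off; it moves with the paddle and goes down by 8 mm.
- lid_release (a joint): The lid-release button: round, steel, 15 mm across, on the handle top between the red switch and the lid. Value in m: 0 = up, 0.004 = pressed; a spring returns it (about 1.5 N to start, 4 N fully down).
- release_top (a point): Centre of the lid-release button's top face (4 mm above the handle top), 173 mm above the kettle's origin, 49 mm from switch_pad towards the lid.
- handle_mid (a point): Middle of the kettle's upright grip (on the kettle at x = -132, y = 0, z = 98 mm).
- mug: White mug with a teal band, 89 mm across, 104 mm high, on one side of the kettle. Origin: centre of its underside (handle included); its handle points to its own -y.
- canister: Pale grey round metal canister with a knobbed lid, 102 mm across, 140 mm high, on the other side of the kettle (it and the mug may change places). Origin: centre of its underside.

How it is judged:
By the outcome, as a careful person would: the job done as asked, in the order asked, and still so for the second after the job is handed in, with the robot touching nothing.
It also fails if it takes over 42 s, if anything falls off the work surface, if the arm or the gripper's body presses on something with over 40 N, if the wrist force passes 120 N, or if a joint passes its speed limit or range.

## Working session

There is one attempt and no reset: what is moved stays moved. The work goes in short steps, Python scripts to look and compute and a tool call to move; the robot and the scene stay as the last step left them, time stands still between calls to the robot, and variables do not carry over. Pictures are saved under pics/ and viewed, at most 10 in all, crops included, and the job is handed in when it is done.

Besides the shell and the picture viewer there is one more tool, called in YAML: its name, and indented under it one key for each argument. step_arm: Moves the arm, as the interface text tells. Its arguments: {"type":"object","properties":{"commands":{"type":"array"}},"required":["commands"]}

```bash
mkdir -p pics
cat > h.py <<'E'
import numpy as np, cv2
from cell import ctrl
def cap(n):
    d=ctrl.get_image(n); h=d["image"].shape[0]; d["f"]=h/2/np.tan(np.radians(d["vfov"]/2)); return d
def pts(d):
    z=d["range_z"].astype(float); v,u=np.mgrid[:z.shape[0],:z.shape[1]]
    p=np.stack([(u-d["cx"])*z/d["f"],(v-d["cy"])*z/d["f"],z],-1)
    T=np.linalg.inv(d["world_to_cam"]); w=p@T[:3,:3].T+T[:3,3]; w[z==0]=np.nan; return w
E
python3 - <<'E'
from h import *
s=ctrl.read_state(); print({k:np.round(v,3) for k,v in s.items()})
for n in("scene","side"):
    d=cap(n); np.savez(n,img=d["image"],w=pts(d)); cv2.imwrite(f"pics/{n}0.png",d["image"][...,::-1])
    print(n,d["f"],np.linalg.inv(d["world_to_cam"])[:3,3])
E
```

```text
{'clock': np.float64(0.0), 'qpos': array([ 1.085,  0.629,  0.038,  1.518, -0.027,  0.996, -0.02 ]), 'qd': array([ 0.002, -0.001, -0.002,  0.   , -0.002, -0.001,  0.001]), 'tau': array([ 0.0000e+00, -5.6341e+01,  1.2260e+00, -1.9345e+01,  1.1000e-02,
        1.0000e-02, -0.0000e+00]), 'eef_pos': array([ 264.677, -592.981,  230.394]), 'tool_rot': array([-3.14,  0.  ,  0.42]), 'force': array([0.29 , 0.168, 0.718]), 'torque': array([ 0.042, -0.017, -0.018]), 'gripper_force': np.float64(0.0), 'width': np.float64(85.617)}
scene 491.5254101220341 [-80.60380782 608.62350278 649.17140549]
side 443.59796334242566 [492.08346099 764.63608914 783.24608495]
```

View pics/scene0.png

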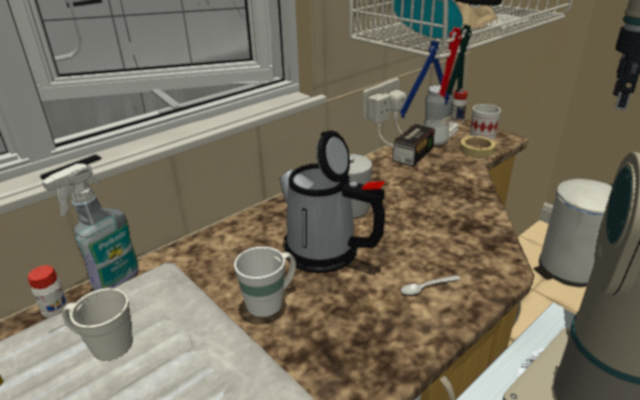

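View pics/side0.png

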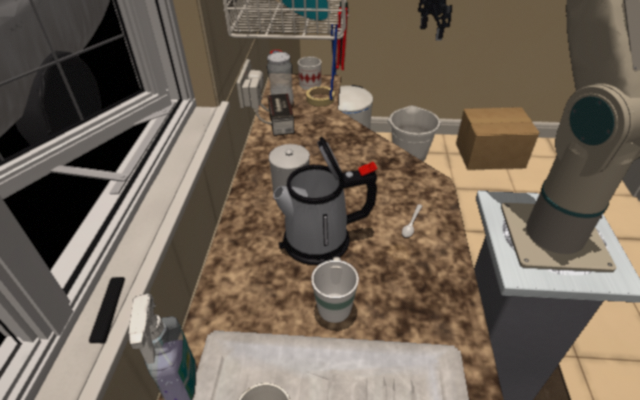

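Both pictures show the kettle with its handle towards the robot and its lid up (scene (335,158), side (330,155)). The red switch is at scene (373,185) and side (368,169). The mug is in front and the canister behind. Next I measure the poses.

Run:
```python
from h import *
for n in("scene","side"):
    d=np.load(n+".npz"); im=d["img"].astype(int); w=d["w"]
    red=(im[...,0]>140)&(im[...,1]<60)&(im[...,2]<60)
    m=red&(w[...,2]>150)&(w[...,2]<230)&(np.hypot(w[...,0],w[...,1])<900)
    v,u=np.where(m); c=(abs(u-(373 if n=="scene" else 368))<25)&(abs(v-(185 if n=="scene" else 169))<20)
    p=w[v[c],u[c]]; print(n,"red",len(p),p.mean(0).round(1),p.min(0).round(),p.max(0).round())
    pm=np.median(p,0)
    # body points: z 60..150 above worktop near kettle
    if n=="scene": box=(slice(150,275),slice(270,360))
    else: box=(slice(150,262),slice(270,350))
    q=w[box].reshape(-1,3); cl=im[box].reshape(-1,3)
    q=q[~np.isnan(q[:,0])]
    from scipy.optimize import least_squares
    b=q[(q[:,2]>50)&(q[:,2]<150)&(np.hypot(q[:,0]-pm[0],q[:,1]-pm[1])<220)]
    r=lambda z:72.5+(59.5-72.5)*(z-12)/170
    f=lambda x:np.hypot(b[:,0]-x[0],b[:,1]-x[1])-r(b[:,2])
    cen=b[:,:2].mean(0)+ (b[:,:2].mean(0)*0)
    s=least_squares(f,cen,loss="soft_l1",f_scale=3); print("centre",s.x,np.median(abs(s.fun)),len(b))
    t=q[(q[:,2]>195)&(np.hypot(*(q[:,:2]-s.x).T)<100)]
    print("lid pts",len(t),t.mean(0).round(),"top",t[t[:,2].argsort()[-8:]].mean(0).round(1))
    print("yaw",np.degrees(np.arctan2(*(s.x-p.mean(0)[:2])[::-1])), np.hypot(*(s.x-p.mean(0)[:2])))
    # circular footprint: other objects
    z=w[...,2]; 
    for nm,(lo,hi) in {"low":(80,112),"can":(125,160)}.items():
        k=(z>lo)&(z<hi)&(w[...,0]>300)&(w[...,0]<900)&(abs(w[...,1])<500)
        print(nm,k.sum())
    # top-view raster
    H=np.full((120,140),0.)
    k=(z>5)&(z<330)&(w[...,0]>200)&(w[...,0]<900)&(abs(w[...,1])<420)
    I=((900-w[...,0][k])/6).astype(int);J=((420-w[...,1][k])/6).astype(int)
    np.maximum.at(H,(I,J),z[k]); cv2.imwrite(f"pics/top_{n}.png",cv2.resize(cv2.applyColorMap((H*255/330).astype(np.uint8),cv2.COLORMAP_JET),(700,600),interpolation=0))
```

```text
scene red 106 [449.8  13.  193.5] [433.  -5. 188.] [471.  26. 199.]
centre [563.04789615  51.09722304] 1.3724447000464295 3948
lid pts 877 [517.  51. 227.] top [525.1  77.4 259.4]
yaw 18.579937589954454 119.45363302004581
low 6901
can 7366
side red 129 [453.7  11.5 193.8] [436.  -4. 187.] [472.  26. 200.]
centre [564.44404249  50.73047448] 1.4339007796428973 3423
lid pts 336 [525.  74. 248.] top [536.   66.  274.6]
yaw 19.485409676175337 117.5232417945258
low 4588
can 5231
```

Run:
```python
from h import *
from scipy.optimize import least_squares
C=np.array([563.7,51]); 
P=[]
for n in("scene","side"):
    d=np.load(n+".npz"); w=d["w"].reshape(-1,3); w=w[~np.isnan(w[:,0])]
    dx=w[:,:2]-C
    t=w[(w[:,2]>200)&(w[:,2]<290)&(np.hypot(*dx.T)<75)]; 
    def res(x):
        th,ya=x; a=np.array([np.cos(ya),np.sin(ya)]); k=(t[:,:2]-C)@a; z=t[:,2]-184
        return -(k+55)*np.sin(th)+z*np.cos(th)-(0)
    for o in (0,): 
        s=least_squares(res,[1.2,.33],loss="soft_l1",f_scale=3)
        print(n,len(t),"lid angle,yaw",s.x,np.median(abs(s.fun)))
    ya=.33;a=np.array([np.cos(ya),np.sin(ya)]);k=(t[:,:2]-C)@a; l=(t[:,:2]-C)@[-a[1],a[0]]
    r=np.hypot(k+55,t[:,2]-184); i=r>92; print(" tip kx,kz,l",k[i].mean().round(1),t[i,2].mean().round(1),l[i].mean().round(1),"ang",np.arctan2(t[i,2]-184,k[i]+55).round(2)[::8])
    # handle width
    h=w[(w[:,2]>170)&(w[:,2]<212)]; k=(h[:,:2]-C)@a; l=(h[:,:2]-C)@[-a[1],a[0]]; m=(k>-150)&(k<-62)&(abs(l)<40)
    for lo in range(-145,-60,10):
        j=m&(k>lo)&(k<lo+10); 
        if j.sum(): print(lo,j.sum(),l[j].min().round(),l[j].max().round(),h[j,2].max().round(1),np.median(h[j,2]).round(1))
    b=w[(w[:,2]>30)&(w[:,2]<165)&(w[:,0]>250)&(w[:,0]<800)&(abs(w[:,1])<400)&(np.hypot(*(w[:,:2]-C).T)>150)]
    lab=b[:,1]>C[1]
    for q in(lab,~lab):
        if q.sum(): print("other",q.sum(),np.percentile(b[q],[2,50,98],axis=0).round().tolist())
```

```text
scene 1323 lid angle,yaw [1.28135674 0.2917194 ] 3.1157607225372246
 tip kx,kz,l -21.3 275.0 4.0 ang [1.18 1.14 1.24 1.19 1.25 1.23 1.11 1.26 1.24 1.21 1.17 1.26 1.25 1.08
 1.19]
-145 29 -15.0 10.0 197.7 175.1
-135 129 -18.0 17.0 198.6 180.9
-125 89 -14.0 17.0 196.9 184.6
-115 80 -16.0 16.0 193.2 182.8
-105 59 -11.0 16.0 189.6 179.8
-95 60 -14.0 16.0 181.8 179.5
-85 71 -14.0 16.0 186.2 179.8
-75 54 -16.0 16.0 185.0 179.2
-65 20 -14.0 16.0 181.8 179.2
other 3328 [[468.0, 200.0, 34.0], [533.0, 258.0, 80.0], [772.0, 398.0, 147.0]]
other 1283 [[594.0, -397.0, 33.0], [692.0, -341.0, 119.0], [793.0, -97.0, 162.0]]
side 451 lid angle,yaw [1.1907909 0.3310357] 4.775682305210143
 tip kx,kz,l -17.9 275.1 7.2 ang [1.19 1.18 1.22 1.23 1.22 1.2  1.17 1.13 1.1  1.24 1.2  1.17 1.13 1.1
 1.25 1.2  1.21 1.2 ]
-145 5 -2.0 9.0 197.4 178.3
-135 76 -13.0 16.0 199.7 194.6
-125 81 -15.0 16.0 199.1 192.3
-115 75 -13.0 16.0 193.8 189.7
-105 77 -16.0 18.0 190.9 181.7
-95 61 -19.0 18.0 183.2 180.2
-85 55 -18.0 17.0 187.0 180.9
-75 62 -14.0 17.0 187.1 180.9
-65 14 1.0 17.0 181.7 178.7
other 2242 [[471.0, 200.0, 32.0], [517.0, 246.0, 79.0], [778.0, 397.0, 150.0]]
other 1562 [[598.0, -397.0, 35.0], [674.0, -128.0, 122.0], [793.0, -71.0, 159.0]]
```

View pics/top_scene.png

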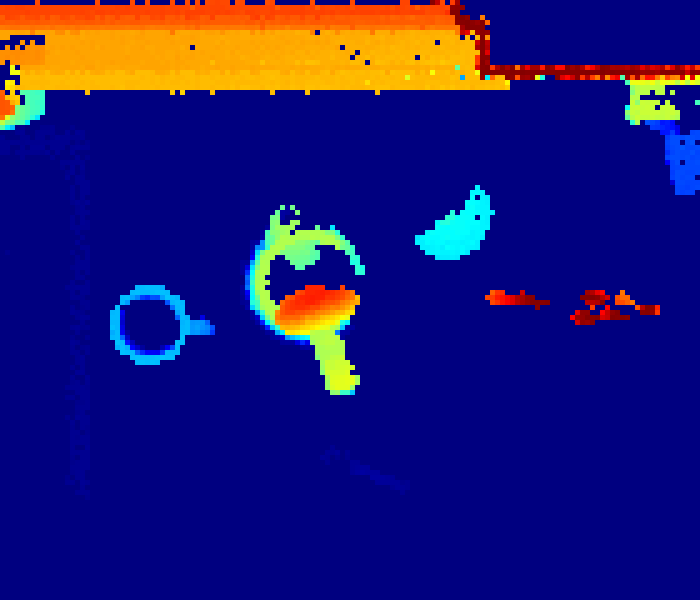

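Run:
```python
import numpy as np
for n in("scene","side"):
    w=np.load(n+".npz")["w"].reshape(-1,3); w=w[~np.isnan(w[:,0])]
    m=(w[:,2]>215)&(w[:,0]>150)&(w[:,0]<700)&(abs(w[:,1])<800); p=w[m]
    k,c=np.unique((p//60).astype(int)*60,axis=0,return_counts=True)
    for a,b in zip(k,c):
        if b>3 and not(a[1]>=0 and a[0]>=420 and a[2]<300): print(n,a,b)
```

```text
scene [ 180 -600  240] 65
scene [ 180 -600  300] 5
scene [ 180 -540  240] 58
scene [ 180 -540  300] 158
scene [ 240 -660  240] 106
scene [ 240 -660  300] 35
scene [ 240 -600  240] 129
scene [ 240 -600  300] 303
scene [ 240 -600  360] 659
scene [ 240 -600  420] 323
scene [ 240 -540  240] 66
scene [ 240 -540  300] 128
scene [ 300 -660  300] 5
scene [ 300 -600  420] 4
scene [ 480 -840  360] 27
scene [ 480 -780  300] 4
scene [ 480 -780  360] 88
scene [ 480 -720  300] 9
scene [ 480 -720  360] 81
scene [ 480 -660  300] 12
scene [ 480 -660  360] 84
scene [ 480 -600  300] 11
scene [ 480 -600  360] 94
scene [ 480 -540  300] 13
scene [ 480 -540  360] 108
scene [ 480 -480  300] 10
scene [ 480 -480  360] 116
scene [ 480 -420  240] 21
scene [ 480 -420  300] 21
scene [ 480 -420  360] 104
scene [ 480 -360  240] 191
scene [ 480 -360  300] 287
scene [ 480 -360  360] 446
scene [ 480 -300  240] 76
scene [ 480 -300  300] 239
scene [ 480 -300  360] 356
scene [ 480 -300  420] 138
scene [ 480 -240  240] 49
scene [ 480 -240  300] 157
scene [ 480 -180  240] 11
scene [480 -60 180] 25
scene [ 540 -840  360] 28
[... 1662 characters left out ...]
480 -300  300] 114
side [ 480 -300  360] 188
side [ 480 -300  420] 61
side [ 480 -240  240] 19
side [ 480 -240  300] 66
side [ 540 -540  360] 26
side [ 540 -480  360] 31
side [ 540 -420  360] 144
side [ 540 -360  240] 4
side [ 540 -360  360] 205
side [ 540 -300  300] 40
side [ 540 -300  360] 265
side [ 540 -300  420] 87
side [ 540 -240  240] 22
side [ 540 -240  300] 35
side [ 540 -180  240] 35
side [ 600 -420  360] 60
side [ 600 -360  360] 256
side [ 600 -360  420] 43
side [ 600 -300  300] 12
side [ 600 -300  360] 284
side [ 600 -300  420] 116
side [ 660 -480  360] 13
side [ 660 -420  360] 54
side [ 660 -360  360] 64
side [ 660 -300  300] 10
side [ 660 -300  360] 150
side [ 660 -300  420] 72
```

step_arm:
  commands: [2.6, -3.0, -0.8, 0, 0, 0.01, 0, 5.1, -6.1, -1.6, 0, 0, 0.02, 0, 7.7, -9.1, -2.3, 0, 0, 0.03, 0, 10.3, -12.1, -3.1, 0, 0, 0.04, 0, 12.8, -15.1, -3.9, 0, 0, 0.05, 0, 15.4, -18.2, -4.7, 0, 0, 0.06, 0, 18.0, -21.2, -5.4, 0, 0, 0.07, 0, 20.5, -24.2, -6.2, 0, 0, 0.08, 0, 23.1, -27.2, -7.0, 0, 0, 0.09, 0, 23.1, -27.2, -7.0, 0, 0, 0.09, 0]

```text
clock: 1.1
eef_pos: [367.1, -245.8, 302.1]
tool_rot: [-3.14, -0.003, 0.338]
force: [0.5, -0.2, 0.2]
width: 0.1
gripper_force: 0.0
```

step_arm:
  commands: [2.4, -3.3, 0, 0, 0, 0, 0, 4.8, -6.6, 0, 0, 0, 0, 0, 7.2, -9.9, 0, 0, 0, 0, 0, 9.6, -13.2, 0, 0, 0, 0, 0, 12.4, -15.3, 0, 0, 0, 0, 0, 15.2, -17.4, 0, 0, 0, 0, 0, 18.0, -19.5, 1, 0, 0, 0, 0, 20.2, -21.7, 2, 0, 0, 0, 0, 20.2, -21.7, 3, 0, 0, 0, 0, 20.2, -21.7, 4, 0, 0, 0, 0]

```text
clock: 2.1
eef_pos: [485.7, 19.5, 260.3]
tool_rot: [3.142, 0.001, 0.331]
force: [-0.5, -1.3, -0.5]
width: -0.2
gripper_force: 0.0
```

```bash
cat > k.py <<'E'
from h import *
def k():
    s=ctrl.read_state(); p=s["eef_pos"]; a=np.array([np.cos(.33),np.sin(.33)]); d=p[:2]-[563.7,51]
    print("kx,ky,kz",(d@a).round(1),(d@[-a[1],a[0]]).round(1),(p[2]-12).round(1),"F",np.round(s["force"],2),"rot",np.round(s["tool_rot"],3),s["clock"])
E
python3 - <<'E'
from k import *
k()
a=cap("scene")["image"][80:280,230:430]; b=cap("side")["image"][80:280,220:420]
cv2.imwrite("pics/c1.png",cv2.resize(np.hstack([a,b]),None,fx=2,fy=2)[...,::-1])
E
```

```text
kx,ky,kz -84.0 -4.5 248.3 F [-0.55 -1.26 -0.48] rot [3.142e+00 1.000e-03 3.310e-01] 2.1
```

View pics/c1.png

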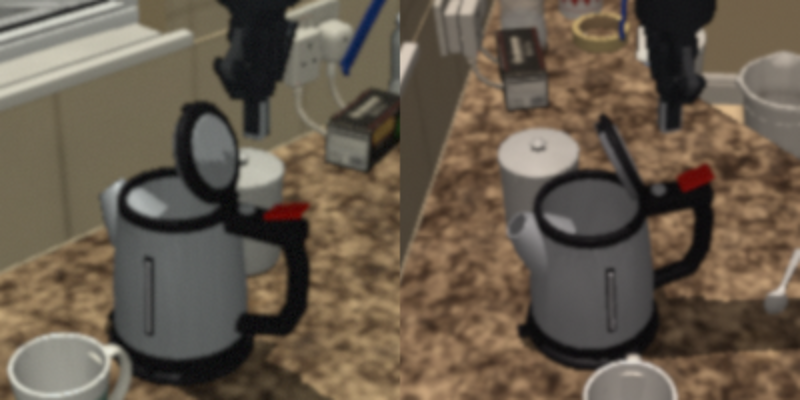

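step_arm:
  commands: [1.0, -0.3, 0, 0, 0, 0, 0, 2.0, -0.4, 0, 0, 0, 0, 0, 2.8, -0.4, 0, 0, 0, 0, 0, 3.3, -0.4, 0, 0, 0, 0, 0, 3.7, -0.4, 0, 0, 0, 0, 0, 4.0, -0.4, 0, 0, 0, 0, 0, 4.3, -0.4, 0.1, 0, 0, 0, 0, 4.6, -0.4, 0.2, 0, 0, 0, 0, 4.9, -0.4, 0.3, 0, 0, 0, 0, 5.2, -0.4, 0.4, 0, 0, 0, 0]

```text
clock: 3.2
eef_pos: [533.7, 40.3, 257.1]
tool_rot: [-3.142, 0.001, 0.33]
force: [-1.0, 0.2, -0.0]
width: -0.3
gripper_force: 0.2
```

```bash
python3 -c "
from k import *
k()"
```

```text
kx,ky,kz -31.8 -0.4 245.1 F [-0.98  0.24 -0.05] rot [-3.142e+00  1.000e-03  3.300e-01] 3.2
```

step_arm:
  commands: [0.3, 0, 0.2, 0, 0, 0, 0, 0.7, 0, 0.4, 0, 0, 0, 0, 1.0, 0, 0.6, 0, 0, 0, 0, 1.3, 0, 0.8, 0, 0, 0, 0, 1.65, 0, 1.1, 0, 0, 0, 0, 1.9, 0, 1.3, 0, 0, 0, 0, 2.1, 0, 1.5, 0, 0, 0, 0, 2.4, 0, 1.8, 0, 0, 0, 0, 2.6, 0, 2.0, 0, 0, 0, 0, 2.8, 0, 2.2, 0, 0, 0, 0]

```text
clock: 4.2
eef_pos: [560.3, 49.4, 235.1]
tool_rot: [-3.142, 0.0, 0.33]
force: [-1.2, 0.2, 0.9]
width: -0.5
gripper_force: 0.2
```

Run:
```python
from k import *
k()
a=cap("scene")["image"][80:280,230:430]; b=cap("side")["image"][80:280,220:420]
cv2.imwrite("pics/c2.png",cv2.resize(np.hstack([a,b]),None,fx=2,fy=2)[...,::-1])
```

```text
kx,ky,kz -3.7 -0.4 223.1 F [-1.24  0.23  0.89] rot [-3.142  0.     0.33 ] 4.2
```

View pics/c2.png

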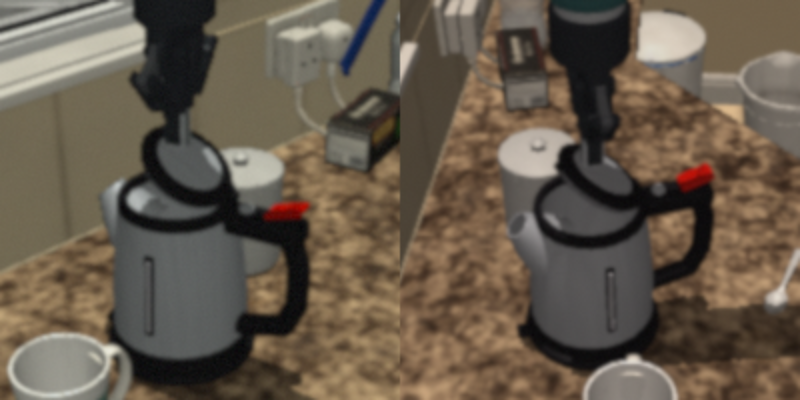

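The lid is about half shut, with the fingertip at (180,145) on its disc. The kettle hasn't moved.

step_arm:
  commands: [0.2, 0, 0.3, 0, 0, 0, 0, 0.4, 0, 0.6, 0, 0, 0, 0, 0.6, 0, 0.8, 0, 0, 0, 0, 0.8, 0, 1.1, 0, 0, 0, 0, 0.9, 0, 1.4, 0, 0, 0, 0, 1.0, 0, 1.7, 0, 0, 0, 0, 1.1, 0, 2.0, 0, 0, 0, 0, 1.3, 0, 2.3, 0, 0, 0, 0, 1.4, 0, 2.6, 0, 0, 0, 0, 1.5, 0, 2.8, 0, 0, 0, 0]

```text
clock: 5.3
eef_pos: [574.4, 54.2, 206.9]
tool_rot: [-3.142, 0.0, 0.33]
force: [-0.0, -0.7, 0.8]
width: 0.2
gripper_force: 0.1
```

step_arm:
  commands: [0.1, 0, 0.2, 0, 0, 0, 0, 0.2, 0, 0.4, 0, 0, 0, 0, 0.2, 0, 0.6, 0, 0, 0, 0, 0.3, 0, 0.8, 0, 0, 0, 0, 0.3, 0, 0.9, 0, 0, 0, 0, 0.3, 0, 1.0, 0, 0, 0, 0, 0.3, 0, 1.1, 0, 0, 0, 0]

```text
clock: 6.0
eef_pos: [577.5, 55.3, 196.4]
tool_rot: [3.142, -0.0, 0.33]
force: [-0.3, -0.5, 0.7]
width: 0.0
gripper_force: 0.2
```

```bash
python3 -c "
from k import *
k()"
```

```text
kx,ky,kz 14.4 -0.4 184.4 F [-0.3  -0.52  0.73] rot [ 3.142 -0.     0.33 ] 6.0
```

Now I creep down in 1 mm steps until the force rises at the stop.

step_arm:
  commands: [0, 0, 0.1, 0, 0, 0, 0, 0, 0, 0.2, 0, 0, 0, 0, 0, 0, 0.2, 0, 0, 0, 0]

```text
clock: 6.3
eef_pos: [577.2, 55.2, 194.2]
tool_rot: [-3.142, 0.0, 0.33]
force: [-0.3, -0.6, 0.9]
width: 0.0
gripper_force: 0.0
```

step_arm:
  commands: [0, 0, 0.1, 0, 0, 0, 0, 0, 0, 0.1, 0, 0, 0, 0]

```text
clock: 6.5
eef_pos: [577.3, 55.2, 193.7]
tool_rot: [3.141, -0.0, 0.33]
force: [-1.8, -0.2, 3.1]
width: 0.2
gripper_force: 1.9
```

step_arm:
  commands: [0, 0, 0.1, 0, 0, 0, 0, 0, 0, 0.1, 0, 0, 0, 0]

```text
clock: 6.7
eef_pos: [577.3, 55.2, 193.6]
tool_rot: [3.141, -0.001, 0.33]
force: [-2.8, 0.1, 9.5]
width: -0.4
gripper_force: 4.9
```

The force rose from 0.9 to 9.5 N within 1 mm, at about the expected stop height, so I lift off and check the lid.

step_arm:
  commands: [0, 0, -0.5, 0, 0, 0, 0, 0, 0, -2, 0, 0, 0, 0, 0, 0, -4, 0, 0, 0, 0, -3, 0, -5, 0, 0, 0, 0, -6, 0, -5, 0, 0, 0, 0, -9, 0, -5, 0, 0, 0, 0, -12, 0, -5, 0, 0, 0, 0, -14.2, 0, -5, 0, 0, 0, 0, -14.2, 0, -5, 0, 0, 0, 0, -14.2, 0, -5, 0, 0, 0, 0]

```text
clock: 7.7
eef_pos: [443.4, 9.2, 242.7]
tool_rot: [3.141, -0.001, 0.329]
force: [0.9, -0.0, 0.3]
width: -0.1
gripper_force: 0.0
```

Run:
```python
from k import *
from scipy.optimize import least_squares
k()
ims=[]
for n in("scene","side"):
    d=cap(n); im=d["image"].astype(int); w=pts(d)
    ims.append(d["image"][80:280,230:430] if n=="scene" else d["image"][80:280,220:420])
    red=(im[...,0]>140)&(im[...,1]<60)&(im[...,2]<60)&(w[...,2]>150)&(w[...,2]<230)&(w[...,0]<500)&(w[...,0]>400)&(abs(w[...,1])<60)
    p=w[red]; print(n,"red",len(p),p.mean(0).round(1))
    q=w.reshape(-1,3);q=q[~np.isnan(q[:,0])]
    b=q[(q[:,2]>50)&(q[:,2]<150)&(np.hypot(q[:,0]-563.7,q[:,1]-51)<85)]
    f=lambda x:np.hypot(b[:,0]-x[0],b[:,1]-x[1])-(72.5-13*(b[:,2]-12)/170)
    print(least_squares(f,[563,51],loss="soft_l1",f_scale=3).x)
    t=q[(np.hypot(q[:,0]-563.7,q[:,1]-51)<52)&(q[:,2]>165)&(q[:,2]<230)]
    kx=(t[:,:2]-[563.7,51])@[np.cos(.33),np.sin(.33)]; print("lid",len(t),np.polyfit(kx,t[:,2],1).round(3))
cv2.imwrite("pics/c3.png",cv2.resize(np.hstack(ims),None,fx=2,fy=2)[...,::-1])
```

```text
kx,ky,kz -127.3 -0.5 230.7 F [ 0.91 -0.02  0.35] rot [ 3.141e+00 -1.000e-03  3.290e-01] 7.7
scene red 0 [nan nan nan]
[563.20625892  50.70681934]
lid 1135 [5.00000e-03 1.89957e+02]
side red 0 [nan nan nan]
[563.52944477  51.60619251]
lid 1278 [-3.30000e-02  1.91252e+02]<stdin>:9: RuntimeWarning: Mean of empty slice.
  ret = um.true_divide(
```

View pics/c3.png

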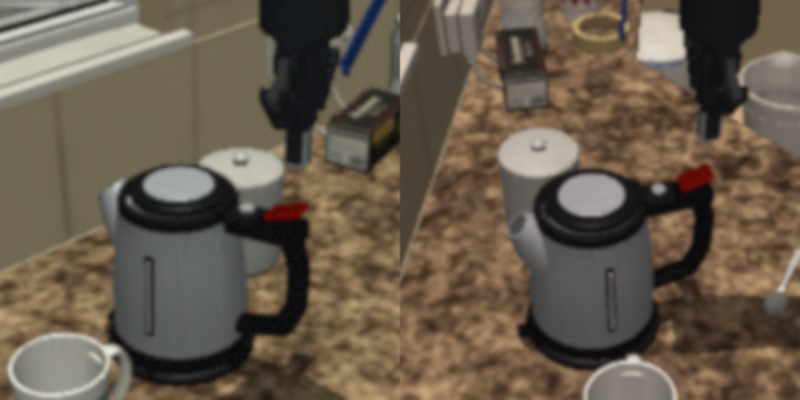

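The lid is level and shut, the kettle hasn't moved, and the fingertip is over the switch (scene crop (290,160), side crop (708,135)). Now I press the switch.

step_arm:
  commands: [0, 0, 1.5, 0, 0, 0, 0, 0, 0, 3, 0, 0, 0, 0, 0, 0, 3.8, 0, 0, 0, 0, 0, 0, 4.2, 0, 0, 0, 0, 0, 0, 4.4, 0, 0, 0, 0, 0, 0, 4.6, 0, 0, 0, 0, 0, 0, 4.8, 0, 0, 0, 0, 0, 0, 4.8, 0, 0, 0, 0]

```text
clock: 8.6
eef_pos: [443.3, 9.3, 194.5]
tool_rot: [3.141, -0.001, 0.33]
force: [0.5, -0.3, -0.4]
width: 0.4
gripper_force: 0.0
```

step_arm:
  commands: [0, 0, 0.1, 0, 0, 0, 0, 0, 0, 0.2, 0, 0, 0, 0, 0, 0, 0.3, 0, 0, 0, 0, 0, 0, 0.3, 0, 0, 0, 0]

```text
clock: 9.0
eef_pos: [442.9, 9.2, 191.2]
tool_rot: [3.142, 0.0, 0.33]
force: [-0.6, 0.2, 0.9]
width: -0.1
gripper_force: 0.1
```

step_arm:
  commands: [0, 0, 0.1, 0, 0, 0, 0, 0, 0, 0.2, 0, 0, 0, 0, 0, 0, 0.2, 0, 0, 0, 0]

```text
clock: 9.3
eef_pos: [443.0, 9.2, 189.2]
tool_rot: [-3.142, -0.0, 0.33]
force: [0.1, 0.1, -0.4]
width: 0.1
gripper_force: 0.0
```

step_arm:
  commands: [0, 0, 0.1, 0, 0, 0, 0, 0, 0, 0.1, 0, 0, 0, 0]

```text
clock: 9.5
eef_pos: [443.0, 9.2, 188.5]
tool_rot: [3.142, -0.0, 0.33]
force: [-0.9, -0.2, 3.2]
width: 0.3
gripper_force: 1.6
```

step_arm:
  commands: [0, 0, 0.1, 0, 0, 0, 0, 0, 0, 0.1, 0, 0, 0, 0]

```text
clock: 9.7
eef_pos: [442.8, 9.1, 188.1]
tool_rot: [3.141, 0.0, 0.33]
force: [-4.5, 1.0, 13.5]
width: -0.2
gripper_force: 6.7
```

That is the firm stop, at kz 176.1 against 176 expected. I withdraw straight up.

step_arm:
  commands: [0, 0, -0.2, 0, 0, 0, 0, 0, 0, -1, 0, 0, 0, 0, 0, 0, -3, 0, 0, 0, 0, 0, 0, -6, 0, 0, 0, 0, 0, 0, -9, 0, 0, 0, 0, -1, 3, -11, 0, 0, 0, 0, -2, 7, -11, 0, 0, 0, 0, -3, 10, -11, 0, 0, 0, 0, -3, 10, -11, 0, 0, 0, 0, -3, 10, -11, 0, 0, 0, 0]

```text
clock: 10.7
eef_pos: [446.9, -95.4, 297.5]
tool_rot: [-3.141, -0.0, 0.328]
force: [-0.0, 0.2, -0.3]
width: -0.2
gripper_force: 0.0
```

Run:
```python
from k import *
from scipy.optimize import least_squares
k()
ims=[]
for n in("scene","side"):
    d=cap(n); im=d["image"].astype(int); w=pts(d)
    ims.append(d["image"][80:280,230:430] if n=="scene" else d["image"][80:280,220:420])
    q=w.reshape(-1,3); c=im.reshape(-1,3); ok=~np.isnan(q[:,0]); q=q[ok]; c=c[ok]
    b=q[(q[:,2]>50)&(q[:,2]<150)&(np.hypot(q[:,0]-563.7,q[:,1]-51)<85)]
    f=lambda x:np.hypot(b[:,0]-x[0],b[:,1]-x[1])-(72.5-13*(b[:,2]-12)/170)
    print(least_squares(f,[563,51],loss="soft_l1",f_scale=3).x)
    e=(q[:,:2]-[563.7,51]); kx=e@[np.cos(.33),np.sin(.33)]; l=e@[-np.sin(.33),np.cos(.33)]
    m=(np.hypot(*e.T)<52)&(q[:,2]>165)&(q[:,2]<230); print("lid",np.polyfit(kx[m],q[m,2],1).round(3))
    m=(kx<-102)&(kx>-138)&(abs(l)<11)&(q[:,2]>176)&(q[:,2]<215)&(c[:,0]>2*c[:,1]); print("sw",m.sum(),np.polyfit(kx[m]+119,q[m,2],1).round(3))
    m=(abs(kx+79)<4)&(abs(l)<4)&(q[:,2]>170); print("rel",np.median(q[m,2]))
cv2.imwrite("pics/c4.png",cv2.resize(np.hstack(ims),None,fx=2,fy=2)[...,::-1])
```

```text
kx,ky,kz -158.0 -100.6 285.5 F [-0.02  0.22 -0.27] rot [-3.141 -0.     0.328] 10.7
[563.18334495  50.67900667]
lid [5.00000e-03 1.89972e+02]
sw 181 [3.00000e-02 1.85407e+02]
rel 184.3735665142795
[563.56468922  51.66434801]
lid [-3.70000e-02  1.91194e+02]
sw 128 [-4.40000e-02  1.87156e+02]
rel 185.63511100864798
```

View pics/c4.png

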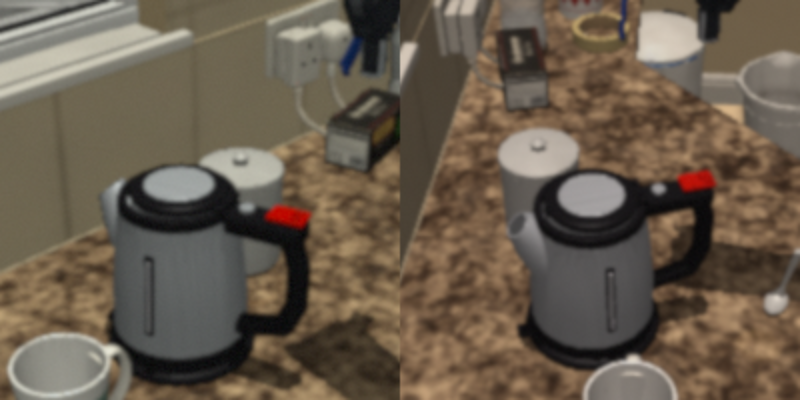

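The switch lies flat (crops (288,216) and (697,181)), the lid is level, and the release button is up. The kettle, mug and canister haven't moved, and the gripper is clear, so I hand the job in.

```bash
python3 -c "
from cell import ctrl
print(ctrl.finish_job())"
```

```text
the job is handed in; nothing more can be done
None
```

The lid is shut and the red boil switch is pressed flat to its stop; the release button, kettle, mug and canister look undisturbed in the final images, the arm is clear, and the job was handed in at about 11 s (no verdict was returned).

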